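Gold-foil press an enamel sample bar

TASK

Pluck the blue enamel sample bar from the wooden pocket tray and set it down gently, enamel side up, on the foil press's black bed so that it lies lengthwise within the pale rectangle; let go of it. Then press the orange-topped spring pedal at the front of the press all the way down to its stop, so that the blue head folds over onto the bar, and let the pedal come back up. Leave the bar on the bed, the other three bars in their pockets, and the jars and the brush where they are.

Things in the scene. Friction and masses are not known exactly. Their poses are not given: they have to be found in the camera images.
- tray: fixed wooden pocket tray, 210 mm (x) by 170 mm (y), 14 mm high; origin at the centre of its underside. Four pockets 75 by 29 mm, long side along x, 8 mm deep (floor 6 mm above the origin), centred at x = +-50, y = +-40 mm
- blue_bar: the bar to press: a copper sample bar 70 mm long (its x), 24 mm wide (its y), 22 mm high, its top 6 mm blue enamel; origin at the centre of its underside, z up out of the enamel face. It lies along the tray's x in one of the tray's four pockets (which one varies) and stands 14 mm proud of the tray top. About 0.25 kg
- green_bar: to be left alone: a copper sample bar 70 mm long (its x), 24 mm wide (its y), 22 mm high, its top 6 mm green enamel; origin at the centre of its underside, z up out of the enamel face. It lies along the tray's x in one of the tray's four pockets (which one varies) and stands 14 mm proud of the tray top
- red_bar: to be left alone: a copper sample bar 70 mm long (its x), 24 mm wide (its y), 22 mm high, its top 6 mm red enamel; origin at the centre of its underside, z up out of the enamel face. It lies along the tray's x in one of the tray's four pockets (which one varies) and stands 14 mm proud of the tray top
- white_bar: to be left alone: a copper sample bar 70 mm long (its x), 24 mm wide (its y), 22 mm high, its top 6 mm white enamel; origin at the centre of its underside, z up out of the enamel face. It lies along the tray's x in one of the tray's four pockets (which one varies) and stands 14 mm proud of the tray top
- press: fixed foil press: grey base 170 mm (x) by 150 mm (y), 30 mm high, a 120 by 100 mm black bed in its middle whose top is 34 mm above the table; origin at the centre of the underside. The pedal is at its -x side.
- head_hinge (a point): middle of the hinge of the press's flat blue head, along the press's x at y = -68 mm, 57.5 mm high. The head (110 mm along x, 131 mm long) stands open at rest, leaning 10 degrees back past upright, away from the bed, top 190 mm above the table. The pedal drives it: at the pedal's stop it lies level over the bed, just touching a 22 mm high bar
- outline (a point): centre of the pale rectangle, 82 mm (x) by 36 mm (y), painted flat on the bed, at the height of the bed top (34 mm); axes are the press's. The bar's length goes along x, either way round
- pedal_pad (a point): point on the top face of the pedal's orange pad (50 mm along the pedal, 54 mm wide), on its middle line, 75 mm from the hinge; it moves with the pedal; axes parallel to the press's when the pedal is up
- pedal_hinge (a point): middle of the pedal's hinge axis, 34 mm high at x = -95 mm of the press; the axis is parallel to the press's y. The pedal is a steel plate 60 mm wide, 8 mm thick, reaching 100 mm from the hinge towards the press's -x; the hinge axis lies in its top face
- pedal (a joint): pedal angle, rad: 0 at rest, when the plate slopes up 0.40 rad from the hinge to its free end (pad point 63 mm high); grows as it is pressed; 0.40 at the hard stop, when the plate is level (pad point 34 mm high). A spring brings it back up; at the pad point it takes about 10 N to start and 12 to 18 N to hold at the stop
- pink_jar: bystander: a closed pink pigment jar with a white lid, 46 mm across, 42 mm high; origin at the centre of its underside
- yellow_jar: bystander: a closed yellow pigment jar with a white lid, 46 mm across, 42 mm high; origin at the centre of its underside
- brush: bystander: an artist's flat brush lying on the table to the left of the tray, about 200 mm long along its x
There are look-alikes about, which are no part of the job. Leave any yellow look-alike of the blue_bar alone.

How it is judged:
On the way, in this order (a step that is already met when the one before it is completed fails the run):
1. the blue bar lies within the pale rectangle on the bed, enamel up, let go, with the pedal still up (x of blue_bar in the frame of outline between -0.007 and 0.007 m and y of blue_bar in the frame of outline between -0.007 and 0.007 m and z of blue_bar in the frame of outline between -0.004 and 0.004 m and angle between the x axis of blue_bar and the x axis of press, either way round below 0.18 rad and angle between blue_bar's own z axis and vertical below 0.1 rad and contact force between the fingers and blue_bar below 0.05 N and value of joint pedal below 0.06 rad and linear speed of blue_bar below 0.03 m/s), for 0.2 s.
2. the pedal is pressed down to its stop while the bar lies within the rectangle (x of blue_bar in the frame of outline between -0.007 and 0.007 m and y of blue_bar in the frame of outline between -0.007 and 0.007 m and z of blue_bar in the frame of outline between -0.004 and 0.004 m and angle between the x axis of blue_bar and the x axis of press, either way round below 0.18 rad and angle between blue_bar's own z axis and vertical below 0.1 rad and contact force between the fingers and blue_bar below 0.05 N and value of joint pedal above 0.375 rad), for 0.1 s.
At the end, for the whole second after the job is handed in: Blue bar rests released on the bed, enamel up (0.1 rad), within 7 mm of the rectangle centre in x and y and 0.18 rad of its length; pedal back up (under 0.06 rad) after reaching its stop (over 0.375) over the bar; other bars moved under 10 mm, jars and brush under 40 mm (x of blue_bar in the frame of outline between -0.007 and 0.007 m and y of blue_bar in the frame of outline between -0.007 and 0.007 m and z of blue_bar in the frame of outline between -0.004 and 0.004 m and angle between the x axis of blue_bar and the x axis of press, either way round below 0.18 rad and angle between blue_bar's own z axis and vertical below 0.1 rad and contact force between the fingers and blue_bar below 0.05 N and value of joint pedal below 0.06 rad and linear speed of blue_bar below 0.02 m/s and distance of each of green_bar, red_bar, white_bar from where it was at the start of the episode below 0.01 m and distance of each of pink_jar, yellow_jar, brush from where it was at the start of the episode below 0.04 m); the robot touches nothing.
It fails at once if the blue bar is dropped or thrown (moving faster than 0.5 m/s while nothing grips it, a fall of more than about 12 mm) (contact force between the fingers and blue_bar below 0.01 N and linear speed of blue_bar above 0.5 m/s).
It fails at once if one of the other bars is shifted more than 15 mm (distance of any of green_bar, red_bar, white_bar from where it was at the start of the episode above 0.015 m).
It fails at once if a jar or the brush is shifted more than 40 mm (distance of any of pink_jar, yellow_jar, brush from where it was at the start of the episode above 0.04 m).
It also fails if it takes over 51 s, if anything falls off the work surface, if the arm or the gripper's body presses on something with over 40 N, if the wrist force passes 120 N, or if a joint passes its speed limit or range.

ROBOT

A 6-joint arm with a two-finger parallel gripper is mounted at the origin on the work surface. World frame = base frame: x ahead of the robot, y to its left, z up, the work surface at z = 0. Lengths are in m, angles in rad, forces in N, time in s.
With the tool pointing down it reaches from about 0.35 to 0.975 m from the base axis. Payload 17.4 kg.
Tool frame: the origin (TCP) lies at the very end of the fingers, on their centre line; the grasp point (between the pads) lies grip_point_offset behind it (grip_point_offset is the distance from the TCP to the grasp point, in m); y points along the fingers, z is the direction in which the jaws open and shut, and the axes are right-handed (so a half turn about y gives the same grasp; the last joint's range is limited). The gripper opens to 85 mm and grips with 20 to 120 N. Pads are 22 mm wide; open, the fingers measure 114 mm over their backs; the gripper's body (76 mm by 85 mm) begins 54 mm behind the grasp point. The pads swing forward as they close: fully open they stand 13 mm farther back than shut.
Start: joints at [-1.17, 0.116, 1.442, -0, 1.584, -0.038], TCP at [0.287, -0.611, 0.231] pointing down, gripper open.
Joint ranges: [-2.83, 2.83], [-0.83, 2.19], [0.07, 2.5], [-1.14, 4.28], [0.01, 3], [-2.97, 2.97]. Speed limits (rad/s): [1.89, 1.89, 2.22, 3.14, 3.14, 3.14].

INTERFACE

Orientations are given as a 3x3 rotation matrix whose columns are the frame's x, y, z axes.
In Python, from plant import get_state, capture, get_calibration, hand_in, cut_out, tip_of, grip_point_offset gives the robot as it stands.
- The arm moves only by the tool carry_out, never from a script. Its argument "moves" is a list that holds one entry, the list of rows, each a list of 7 numbers: the shift along the tool's x, y, z in m, then the turn, a rotation vector about the tool's x, y, z in rad, then the gripper's target within -1 to 1 (fully open at 1, half-way at 0, shut at -1). A call has 1 to 10 rows; each row is the pose to reach, as a shift and turn from the pose commanded when the call began, along the tool's axes at that moment; what a row does not reach only later rows make up. A row lasts 1/12 s, in which the tool goes at most 41.7 mm and 7.16 degrees, less where a joint would pass 70% of its speed; a pose out of reach is approached as far as the arm can. A call with a gripper value outside its range is refused whole. The fingers move at their own pace and stop on an object; "grip_force" is the grip in N (left out, the last holds). Time passes only in rows, so rows that repeat a pose let the fingers close. It gives the time, the measured TCP pose, the force and the opening at its end, in the units of the state.
- get_state(): the state, without advancing time (a new reading comes with each control period).
- capture(name): name is "side" or "top" or "wrist"; returns (picture, depth): 384x512x3 uint8, red, green, blue; 384x512 float32, m along the optical axis (not along the pixel's ray), 0 where there is no reading.
- get_calibration(name): a dict with "intrinsics" (3x3 intrinsics, pixels), "T" (4x4, takes a point from camera to world coordinates). Camera axes: x right, y up, looking along -z (the intrinsics and any distortion apply to the point x, -y, -z); pixel columns grow to the right and rows downward; lengths in m; the calibration is good to about 2 mm. A picture is of the moment at which its call begins: read the wrist's pose just before it. get_calibration takes no time and is no camera call; for the wrist camera it gives the pose at the moment of the call.
- hand_in(): hands the job in, once; it reports no verdict.
Trained networks look in the newest picture that a camera, given by its name, has taken for a name from the list of things; names that differ only in an ending like _2 or _b are one class to them, and where a whole thing is asked for, a point or a joint stands for the part that bears it (a point fixed in the world has none). Each returns a list of dicts, best first, with "p" (0 to 1); they miss things now and then, are a little off and sometimes report something else, mostly with a low value. They report only what shows in the picture. A call takes as long as a camera call. They do not tell look-alikes from the thing itself.
- cut_out(camera, target): "mask" (384x512 bool, what is visible of it) and "rect" ([left, top, right, bottom] in pixels, round what is visible of it).
- tip_of(camera, target): "xy" ([column, row] in pixels: a listed point, or the origin of a listed thing).
The state is a dict: "time": time; "q": joint angles; "qvel": joint speeds; "tau": joint torques, N m; "ee_pos": TCP position; "eef_rot": TCP orientation; "contact_force": force on the tool from outside, world axes, zero at the start; "torque": the same for the moment, N m; "opening": finger opening in m.
Only numpy, scipy, OpenCV 4.12 (cv2) and the standard library are available. Lean on these libraries where they do the work, as an engineer would, in place of code of your own. Each camera call takes 0.05 s, during which the arm holds its last target. There are 200 camera calls.

## Working session

There is one attempt and no reset: what is moved stays moved. The work goes in short steps, Python scripts to look and compute and a tool call to move; the robot and the scene stay as the last step left them, time stands still between calls to the robot, and variables do not carry over. Pictures are saved under pics/ and viewed, about 8 in all and at most 12, crops included, and the job is handed in when it is done.

Besides the shell and the picture viewer there is one more tool, called after "Request:" as name(argument=value, ...) on one line, values as JSON. carry_out: Moves the arm, as the interface text tells. Its arguments: {"type":"object","properties":{"moves":{"type":"array","items":{"type":"array","items":{"type":"array","items":{"type":"number"}}}},"grip_force":{"type":"number"}},"required":["moves"]}

```bash
mkdir -p pics; cat > h.py <<'E'
import numpy as np, cv2
from plant import *
def px2w(cal,u,v,d):
    K=cal["intrinsics"];T=cal["T"]
    p=np.array([(u-K[0,2])/K[0,0]*d,-(v-K[1,2])/K[1,1]*d,-d,1]); return (T@p)[:3]
def plane(cal,u,v,z):
    a=px2w(cal,u,v,1.);o=cal["T"][:3,3];r=a-o; return o+r*(z-o[2])/r[2]
def w2px(cal,P):
    c=np.linalg.inv(cal["T"])@np.append(P,1);K=cal["intrinsics"]
    return np.array([K[0,0]*c[0]/-c[2]+K[0,2],K[1,1]*-c[1]/-c[2]+K[1,2]])
def cloud(cal,d):
    v,u=np.mgrid[:d.shape[0],:d.shape[1]];K=cal["intrinsics"]
    p=np.stack([(u-K[0,2])/K[0,0]*d,-(v-K[1,2])/K[1,1]*d,-d,np.ones_like(d)],-1); return (p@cal["T"].T)[...,:3]
def save(n,im): cv2.imwrite("pics/"+n,im[...,::-1])
E
python3 - <<'E'
from h import *
np.set_printoptions(precision=4,suppress=True)
s=get_state();print(s["time"],s["ee_pos"],s["eef_rot"],s["opening"],grip_point_offset)
ims=[]
for c in("top","side"):
    im,d=capture(c);ims.append(im);cal=get_calibration(c);print(c,[k for k in cal],cal["T"][:3,3]);C=cloud(cal,d)
    np.savez(c+".npz",im=im,d=d)
    for t in("blue_bar","green_bar","press","tray","outline","pedal_pad","pedal_hinge","head_hinge"):
        try:
            for r in tip_of(c,t)[:2]:
                u,v=r["xy"];print(c,t,round(r["p"],2),np.round(r["xy"],1),C[int(v),int(u)])
        except Exception as e: print(t,e)
save("a.png",cv2.resize(np.vstack(ims),(600*512//768*1,600)) if 0 else ims[0]);save("b.png",ims[1])
E
```

```text
0.0 [ 0.2867 -0.6109  0.2305] [[-0.9053 -0.0005  0.4248]
 [-0.4248  0.0011 -0.9053]
 [-0.     -1.     -0.0012]] 0.085327971650404 0.0187
top ['intrinsics', 'T'] [0.3809 0.0771 1.4292]
top blue_bar 0.75 [255.1 132.4] [0.7938 0.048  0.019 ]
top blue_bar 0.71 [257.8 222.2] [0.5223 0.0483 0.0257]
top green_bar 0.71 [186.3 236.8] [0.4856 0.2529 0.032 ]
top press 0.84 [343.6 183.3] [ 0.6307 -0.2053  0.0342]
top tray 0.94 [198.6 215.5] [0.5477 0.2202 0.0128]
top outline 0.79 [344.9 181.7] [ 0.6367 -0.2087  0.0333]
top outline 0.16 [271.9 169.3] [0.6745 0.0044 0.0433]
top pedal_hinge 0.94 [347.8 212.6] [ 0.5446 -0.2115  0.0395]
top head_hinge 0.56 [369.9 175.8] [ 0.6483 -0.2767  0.0579]
side ['intrinsics', 'T'] [0.1626 0.5205 0.7392]
side blue_bar 0.95 [288.7 212.3] [0.5299 0.051  0.0197]
side blue_bar 0.88 [322.6 290.6] [0.3479 0.146  0.0142]
side green_bar 0.6 [232.7 280.3] [0.4835 0.2661 0.0268]
side press 0.79 [319.9 144.7] [ 0.6262 -0.1729  0.0338]
side tray 0.68 [226.4 257.3] [0.5396 0.2339 0.0133]
side tray 0.46 [319.2 144.8] [ 0.6262 -0.1729  0.0338]
side outline 0.63 [325.9 137.4] [ 0.6334 -0.2068  0.0342]
side pedal_pad 0.74 [373.2 159. ] [ 0.4803 -0.2025  0.0593]
side pedal_hinge 0.97 [351.7 150.9] [ 0.5555 -0.2217  0.0285]
side head_hinge 0.94 [338.1 117. ] [ 0.6462 -0.2733  0.0599]
side head_hinge 0.31 [320.6 143.1] [ 0.6272 -0.1782  0.0335]
```

View pics/a.png

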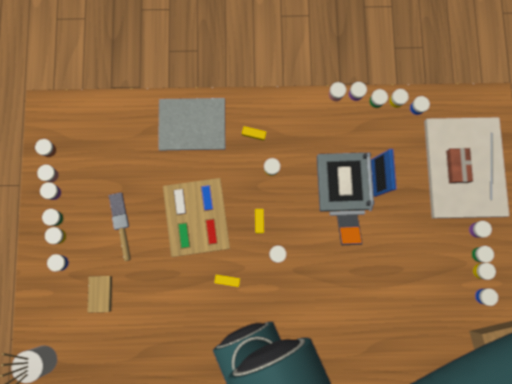

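View pics/b.png

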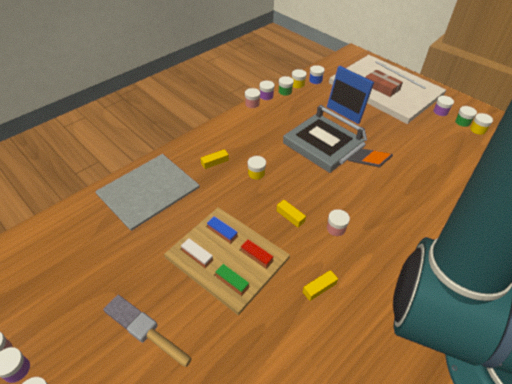

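The top view shows the tray, with the blue bar at about (207,198), white (180,201), red (211,231) and green (184,235). Three yellow look-alikes lie loose at (254,132), (259,220) and (227,281). The press is at (345,182) and the orange pedal at (350,235). Only the bar in the tray is blue, so that's the one; I'll measure it by colour and check it in one crop.

```bash
cat > m.py <<'E'
from h import *
np.set_printoptions(precision=4,suppress=True)
def blob(c,im,C,lo,hi,box,zlo,zhi,z=None):
    hsv=cv2.cvtColor(im,cv2.COLOR_RGB2HSV);m=cv2.inRange(hsv,lo,hi)>0
    x0,x1,y0,y1=box;m&=(C[...,0]>x0)&(C[...,0]<x1)&(C[...,1]>y0)&(C[...,1]<y1)&(C[...,2]>zlo)&(C[...,2]<zhi)
    v,u=np.nonzero(m)
    if len(u)<5: return None
    cal=get_calibration(c)
    zz=np.median(C[m][:,2]) if z is None else z
    P=np.array([plane(cal,a,b,zz) for a,b in zip(u,v)])
    (cx,cy),(w,h),a=cv2.minAreaRect((P[:,:2]*1000).astype(np.float32))
    if w<h: a+=90;w,h=h,w
    return len(u),"cen mm",np.round([cx,cy],1),"mean",np.round(P.mean(0)[:2]*1000,1),"size",np.round([w,h],1),"ang",round((a+90)%180-90,2),"zmed",round(float(np.median(C[m][:,2])),4)
E
python3 - <<'E'
from m import *
for c in("top","side"):
    f=np.load(c+".npz");im=f["im"];C=cloud(get_calibration(c),f["d"])
    tb=(.42,.68,.12,.34)
    print(c,"blue",blob(c,im,C,(100,110,60),(130,255,255),tb,.018,.045,.028))
    print(c,"red",blob(c,im,C,(0,180,60),(6,255,255),tb,.018,.045,.028))
    print(c,"outline",blob(c,im,C,(0,0,165),(179,60,255),(.55,.72,-.26,-.14),.02,.05,.034))
    print(c,"bed",blob(c,im,C,(0,0,0),(179,255,60),(.55,.72,-.27,-.13),.02,.05,.034))
    print(c,"pad",blob(c,im,C,(5,180,150),(14,255,255),(.42,.56,-.28,-.14),.03,.09))
    print(c,"tray",blob(c,im,C,(0,0,0),(179,255,255),(.40,.70,.10,.36),.009,.018,.014))
im=np.load("top.npz")["im"];save("c.png",cv2.resize(im[165:265,150:250],(600,600),interpolation=2))
E
```

```text
top blue (170, 'cen mm', array([597.1, 193.7]), 'mean', array([597. , 193.7]), 'size', array([68. , 21.1]), 'ang', 7.16, 'zmed', 0.0263)
top red (166, 'cen mm', array([498.1, 181.4]), 'mean', array([498.3, 181.5]), 'size', array([67. , 20.7]), 'ang', 6.7, 'zmed', 0.0268)
top outline (322, 'cen mm', array([ 638.4, -209.9]), 'mean', array([ 639.3, -210.1]), 'size', array([80.4, 35.5]), 'ang', 0.13, 'zmed', 0.0333)
top bed (789, 'cen mm', array([ 638.1, -210.1]), 'mean', array([ 637.7, -209.6]), 'size', array([115.6,  94.9]), 'ang', 0.71, 'zmed', 0.0327)
top pad (257, 'cen mm', array([ 476.7, -212.7]), 'mean', array([ 476.6, -213. ]), 'size', array([53.5, 43.7]), 'ang', -86.0, 'zmed', 0.0619)
top tray (2763, 'cen mm', array([571. , 229.3]), 'mean', array([542.2, 228.5]), 'size', array([264.6, 198.9]), 'ang', 6.9, 'zmed', 0.013)
side blue (281, 'cen mm', array([596.8, 196.4]), 'mean', array([596., 196.]), 'size', array([69.8, 24.7]), 'ang', 7.51, 'zmed', 0.0267)
side red (326, 'cen mm', array([497.6, 184.4]), 'mean', array([497.5, 184.2]), 'size', array([69.5, 25.6]), 'ang', 7.53, 'zmed', 0.0267)
side outline (253, 'cen mm', array([ 639.8, -209.1]), 'mean', array([ 639. , -208.9]), 'size', array([81.2, 36. ]), 'ang', 0.91, 'zmed', 0.0331)
side bed (639, 'cen mm', array([ 644.5, -219.7]), 'mean', array([ 635. , -204.8]), 'size', array([145.2, 125.1]), 'ang', -1.38, 'zmed', 0.0328)
side pad (191, 'cen mm', array([ 479.5, -212.4]), 'mean', array([ 478.9, -211.7]), 'size', array([63.7, 38.9]), 'ang', -85.83, 'zmed', 0.0611)
side tray (5055, 'cen mm', array([542.8, 229.1]), 'mean', array([535.2, 234.6]), 'size', array([211.7, 171.5]), 'ang', 7.04, 'zmed', 0.0129)
```

View pics/c.png

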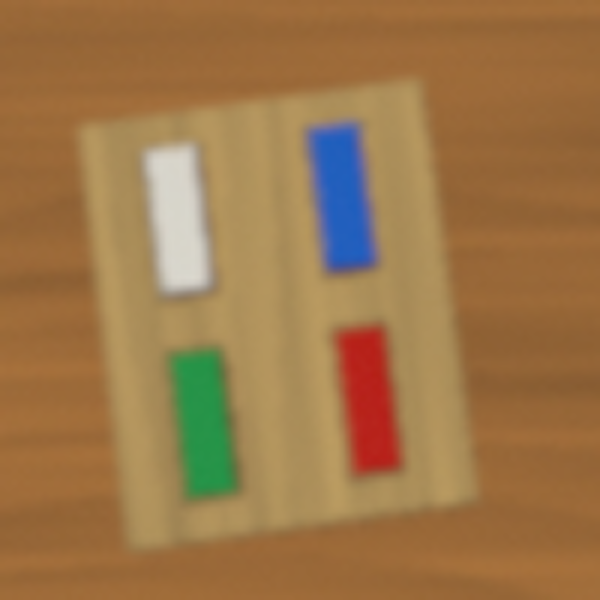

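```bash
cat > go.py <<'E'
import sys
from m import *
from scipy.spatial.transform import Rotation as R
def go(x,y,z,zang,tilt=0):
    "zang: world heading of tool z, deg; tilt: turn about tool z afterwards"
    s=get_state();Rc=s["eef_rot"];a=np.deg2rad(zang)
    Z=np.array([np.cos(a),np.sin(a),0]);Y=np.array([0,0,-1.]);Rt=np.c_[np.cross(Y,Z),Y,Z]@R.from_rotvec([0,0,tilt]).as_matrix()
    rv=R.from_matrix(Rc.T@Rt).as_rotvec()
    print("t",s["time"],"ee",s["ee_pos"],"F",s["contact_force"],"op",s["opening"],"MOVE",np.round(Rc.T@(np.array([x,y,z])-s["ee_pos"]),4),np.round(rv,3))
if __name__=="__main__": go(*map(float,sys.argv[1:]))
E
python3 go.py .597 .195 .20 -82.9
```

```text
t 0.9 ee [ 0.2868 -0.6111  0.2313] F [-0.2237  0.0843  0.1776] op 0.08521795754460129 MOVE [-0.6233  0.0313 -0.5979] [0.    0.315 0.   ]
```

Request:
carry_out(moves=[[[-0.623,0.03,-0.598,0,0.315,0,1],[-0.623,0.03,-0.598,0,0.315,0,1],[-0.623,0.03,-0.598,0,0.315,0,1],[-0.623,0.03,-0.598,0,0.315,0,1],[-0.623,0.03,-0.598,0,0.315,0,1],[-0.623,0.03,-0.598,0,0.315,0,1],[-0.623,0.03,-0.598,0,0.315,0,1],[-0.623,0.03,-0.598,0,0.315,0,1],[-0.623,0.03,-0.598,0,0.315,0,1],[-0.623,0.03,-0.598,0,0.315,0,1]]])

```text
time: 1.73
ee_pos: [0.4364, -0.2205, 0.2171]
eef_rot: [[-0.992, 0.001, 0.123], [-0.123, -0.0, -0.992], [-0.001, -1.0, 0.0]]
contact_force: [0.4, -0.4, 0.1]
opening: 0.0856
```

```bash
python3 go.py .597 .195 .20 -82.9
```

```text
t 1.7333 ee [ 0.4364 -0.2205  0.2171] F [ 0.4249 -0.3705  0.117 ] op 0.08563545620284853 MOVE [-0.2105  0.0171 -0.3925] [-0.    -0.    -0.001]
```

Request:
carry_out(moves=[[[-0.21,0.017,-0.393,0,0,0,0.4],[-0.21,0.017,-0.393,0,0,0,0.4],[-0.21,0.017,-0.393,0,0,0,0.4],[-0.21,0.017,-0.393,0,0,0,0.4],[-0.21,0.017,-0.393,0,0,0,0.4],[-0.21,0.017,-0.393,0,0,0,0.4],[-0.21,0.017,-0.393,0,0,0,0.4],[-0.21,0.017,-0.393,0,0,0,0.4],[-0.21,0.017,-0.393,0,0,0,0.4],[-0.21,0.017,-0.393,0,0,0,0.4]]])

```text
time: 2.57
ee_pos: [0.5859, 0.1686, 0.201]
eef_rot: [[-0.992, 0.0, 0.124], [-0.124, 0.0, -0.992], [-0.0, -1.0, -0.0]]
contact_force: [1.1, -1.4, 1.0]
opening: 0.0598
```

Request:
carry_out(moves=[[[0,0,-0.03,0,0,0,0.4],[0,0,-0.03,0,0,0,0.4],[0,0,-0.03,0,0,0,0.4]]])

```text
time: 2.82
ee_pos: [0.5816, 0.1973, 0.2006]
eef_rot: [[-0.992, -0.001, 0.126], [-0.126, -0.0, -0.992], [0.001, -1.0, 0.0]]
contact_force: [0.0, -0.6, -0.2]
opening: 0.0596
```

```bash
python3 - <<'E'
from m import *
from go import go
im,d=capture("wrist");C=cloud(get_calibration("wrist"),d)
print(blob("wrist",im,C,(100,110,60),(130,255,255),(.42,.68,.12,.34),.018,.045,.028))
save("w1.png",im);go(.597,.195,.10,-82.9)
E
```

```text
(1131, 'cen mm', array([599.8, 193.9]), 'mean', array([600.9, 194.3]), 'size', array([68.2, 21.8]), 'ang', 6.95, 'zmed', 0.0272)
t 2.8667 ee [0.5817 0.1962 0.2008] F [0.2274 0.1036 0.3268] op 0.06010652538497468 MOVE [-0.015   0.1008  0.0031] [-0.     0.001  0.   ]
```

View pics/w1.png

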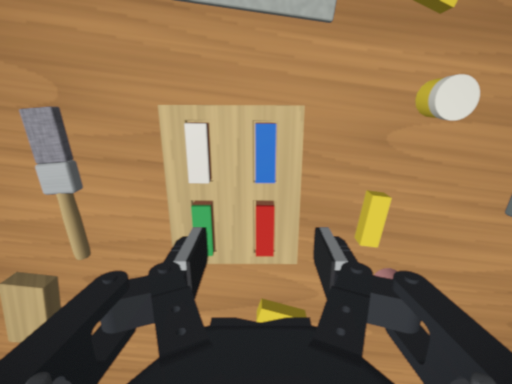

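The wrist view shows the blue bar at (265,153) in its far right pocket. The yellow look-alikes lie outside the tray, and the fingers are clear. The position agrees across the cameras to about 3 mm: (0.598, 0.1945).

Request:
carry_out(moves=[[[-0.016,0.04,0.004,0,0,0,0.4],[-0.016,0.08,0.004,0,0,0,0.4],[-0.016,0.12,0.004,0,0,0,0.4],[-0.016,0.14,0.004,0,0,0,0.4],[-0.016,0.14,0.004,0,0,0,0.4],[-0.016,0.14,0.004,0,0,0,0.4]]])

```text
time: 3.37
ee_pos: [0.5982, 0.1928, 0.0611]
eef_rot: [[-0.993, -0.001, 0.122], [-0.122, -0.0, -0.993], [0.001, -1.0, 0.0]]
contact_force: [-0.2, -0.1, 0.7]
opening: 0.0598
```

```bash
python3 - <<'E'
from m import *
from go import go
go(.598,.1945,.018,-83)
im,d=capture("wrist");save("w2.png",im)
E
```

```text
t 3.3667 ee [0.5982 0.1928 0.0611] F [-0.2248 -0.0511  0.6727] op 0.059756283375985556 MOVE [-0.      0.0431 -0.0017] [-0.     0.     0.001]
```

View pics/w2.png

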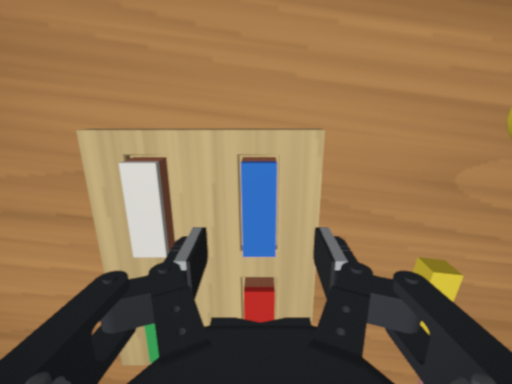

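The bar (column 259) is centred between the fingers (207 and 313). I'll go down and grip.

Request:
carry_out(moves=[[[0,0.02,-0.001,0,0,0,0.4],[0,0.036,-0.001,0,0,0,0.4],[0,0.043,-0.001,0,0,0,0.4],[0,0.043,-0.001,0,0,0,0.4],[0,0.043,-0.001,0,0,0,-1],[0,0.043,-0.001,0,0,0,-1],[0,0.043,-0.001,0,0,0,-1],[0,0.043,-0.001,0,0,0,-1],[0,0.043,-0.001,0,0,0,-1],[0,0.043,-0.001,0,0,0,-1]]], grip_force=40)

```text
time: 4.25
ee_pos: [0.5989, 0.1952, 0.0198]
eef_rot: [[-0.992, 0.002, 0.123], [-0.123, 0.0, -0.992], [-0.002, -1.0, -0.0]]
contact_force: [-1.4, -0.0, 6.9]
opening: 0.0225
```

Request:
carry_out(moves=[[[0,0,0,0,0,0,-1],[0,0,0,0,0,0,-1],[0,0,0,0,0,0,-1],[0,0,0,0,0,0,-1]]])

```text
time: 4.58
ee_pos: [0.5989, 0.1952, 0.0198]
eef_rot: [[-0.992, 0.002, 0.123], [-0.123, 0.0, -0.992], [-0.002, -1.0, -0.0]]
contact_force: [-2.5, -0.6, 7.4]
opening: 0.0227
```

Request:
carry_out(moves=[[[0,-0.01,0,0,0,0,-1],[0,-0.03,0,0,0,0,-1],[0,-0.06,0,0,0,0,-1],[0,-0.1,0,0,0,0,-1],[0,-0.14,0,0,0,0,-1],[0,-0.18,0,0,0,0,-1],[0,-0.18,0,0,0,0,-1],[0,-0.18,0,0,0,0,-1]]])

```text
time: 5.25
ee_pos: [0.5988, 0.1953, 0.2015]
eef_rot: [[-0.992, 0.005, 0.124], [-0.124, 0.001, -0.992], [-0.005, -1.0, -0.001]]
contact_force: [-0.2, -1.1, -4.4]
opening: 0.0225
```

```bash
python3 go.py .640 -.2095 .20 -89.3; python3 - <<'E'
from h import *
im,d=capture("wrist");im2,_=capture("side")
save("w3.png",np.hstack([im[100:,100:400],im2[:284,150:450]]))
E
```

```text
t 5.25 ee [0.5988 0.1953 0.2015] F [-0.1993 -1.0592 -4.3733] op 0.02246016937975977 MOVE [0.0092 0.0011 0.4068] [ 0.001  0.112 -0.005]
```

View pics/w3.png

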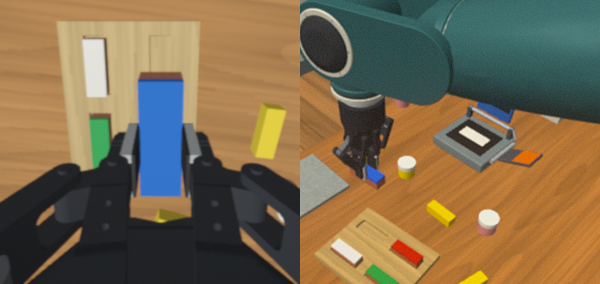

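The bar is held level and its pocket is empty. Next I move it over the press.

Request:
carry_out(moves=[[[0.009,0,0.407,0,0.112,0,-1],[0.009,0,0.407,0,0.112,0,-1],[0.009,0,0.407,0,0.112,0,-1],[0.009,0,0.407,0,0.112,0,-1],[0.009,0,0.407,0,0.112,0,-1],[0.009,0,0.407,0,0.112,0,-1],[0.009,0,0.407,0,0.112,0,-1],[0.009,0,0.407,0,0.112,0,-1],[0.009,0,0.407,0,0.112,0,-1],[0.009,0,0.407,0,0.112,0,-1]]])

```text
time: 6.18
ee_pos: [0.6385, -0.2129, 0.1956]
eef_rot: [[-1.0, -0.003, 0.011], [-0.011, 0.001, -1.0], [0.003, -1.0, -0.001]]
contact_force: [1.2, 0.2, -2.9]
opening: 0.023
```

Request:
carry_out(moves=[[[0,0,0,0,0,0,-1],[0,0,0,0,0,0,-1]]])

```text
time: 6.35
ee_pos: [0.6387, -0.2115, 0.1954]
eef_rot: [[-1.0, -0.003, 0.009], [-0.009, 0.001, -1.0], [0.003, -1.0, -0.001]]
contact_force: [0.1, 0.4, -2.8]
opening: 0.0228
```

```bash
python3 - <<'E'
from m import *
from go import go
cal=get_calibration("wrist");s=get_state();im,d=capture("wrist");C=cloud(cal,d)
print(s["ee_pos"])
print("bar",blob("wrist",im,C,(100,110,60),(130,255,255),(.5,.75,-.3,-.1),.15,.26))
print("outl",blob("wrist",im,C,(0,0,165),(179,60,255),(.55,.75,-.26,-.14),.02,.05,.034))
for c in("top","side"):
    f=np.load(c+".npz");k=get_calibration(c)
go(.640,-.2095,.049,-89.3);save("w4.png",im)
E
```

```text
[ 0.6387 -0.2115  0.1954]
bar (9946, 'cen mm', array([ 652.3, -245.7]), 'mean', array([ 652.1, -243. ]), 'size', array([100.4,  96.5]), 'ang', -88.72, 'zmed', 0.2013)
outl (1280, 'cen mm', array([ 628.7, -204.9]), 'mean', array([ 659.8, -207. ]), 'size', array([107.5,  39.4]), 'ang', -4.44, 'zmed', 0.0332)
t 6.4 ee [ 0.6388 -0.2102  0.1958] F [ 0.8009  0.7747 -3.2255] op 0.022577515960723632 MOVE [-0.0016  0.1468 -0.0005] [ 0.001 -0.002  0.003]
```

View pics/w4.png

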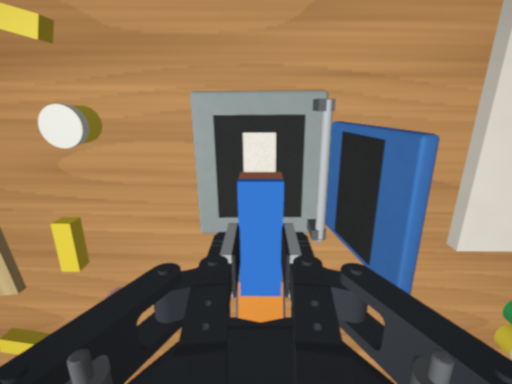

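```bash
python3 - <<'E'
from m import *
from go import go
cal=get_calibration("wrist");s=get_state();im,d=capture("wrist");C=cloud(cal,d)
m=np.zeros(d.shape,bool);m[175:300,225:290]=1
C2=C.copy();C2[~m]=0
print(s["ee_pos"],"bar",blob("wrist",im,C2,(100,110,60),(130,255,255),(.5,.75,-.3,-.1),.15,.26))
m[:]=0;m[125:178,235:285]=1;C2=C.copy();C2[~m]=0
print("outl part",blob("wrist",im,C2,(0,0,150),(179,80,255),(.55,.75,-.26,-.14),.02,.05,.034))
hsv=cv2.cvtColor(im,cv2.COLOR_RGB2HSV);mm=(hsv[...,0]>100)&(hsv[...,0]<130)&(hsv[...,1]>110)&(C[...,2]>.19)&(C[...,1]>-.23)&(C[...,1]<-.19)
P=C[mm];print(P.min(0),P.max(0));A=np.c_[P[:,:2],np.ones(len(P))];print("slope",np.linalg.lstsq(A,P[:,2],rcond=None)[0])
go(.640,-.2095,.060,-89.3)
E
```

```text
[ 0.6388 -0.2102  0.1958] bar (5108, 'cen mm', array([ 639.9, -208. ]), 'mean', array([ 642.5, -208.1]), 'size', array([71. , 25.2]), 'ang', 0.75, 'zmed', 0.203)
outl part (1290, 'cen mm', array([ 660.2, -207.6]), 'mean', array([ 660.3, -207.5]), 'size', array([44.5, 36.7]), 'ang', 0.06, 'zmed', 0.0332)
[ 0.6037 -0.2212  0.1976] [ 0.7125 -0.1965  0.3372]
slope [0.2604 0.02   0.0415]
t 6.45 ee [ 0.639  -0.2094  0.1964] F [-0.1325 -0.2083 -3.6105] op 0.022789882994751844 MOVE [-0.0013  0.1364  0.0002] [ 0.001 -0.     0.002]
```

Request:
carry_out(moves=[[[-0.001,0.04,0,0,0,0,-1],[-0.001,0.08,0,0,0,0,-1],[-0.001,0.115,0,0,0,0,-1],[-0.001,0.136,0,0,0,0,-1],[-0.001,0.136,0,0,0,0,-1],[-0.001,0.136,0,0,0,0,-1],[-0.001,0.136,0,0,0,0,-1]]])

```text
time: 7.03
ee_pos: [0.6413, -0.2095, 0.064]
eef_rot: [[-1.0, 0.002, 0.013], [-0.013, -0.001, -1.0], [-0.002, -1.0, 0.001]]
contact_force: [0.3, 0.3, -2.1]
opening: 0.023
```

Request:
carry_out(moves=[[[0,0.004,0,0,0,0,-1],[0,0.008,0,0,0,0,-1],[0,0.009,0,0,0,0,-1],[0,0.009,0,0,0,0,-1],[0,0.009,0,0,0,0,-1]]])

```text
time: 7.45
ee_pos: [0.6405, -0.21, 0.0532]
eef_rot: [[-1.0, 0.0, 0.012], [-0.012, -0.0, -1.0], [-0.0, -1.0, 0.0]]
contact_force: [0.0, -0.8, -2.8]
opening: 0.0228
```

```bash
python3 go.py .640 -.2095 .048 -89.3
```

```text
t 7.45 ee [ 0.6405 -0.21    0.0532] F [ 0.0466 -0.788  -2.8278] op 0.022764601493298578 MOVE [ 0.0005  0.0052 -0.0005] [-0.    -0.001 -0.   ]
```

Request:
carry_out(moves=[[[0,0.0015,0,0,0,0,-1],[0,0.003,0,0,0,0,-1],[0,0.003,0,0,0,0,-1],[0,0.003,0,0,0,0,-1]]])

```text
time: 7.78
ee_pos: [0.6404, -0.21, 0.0498]
eef_rot: [[-1.0, -0.0, 0.012], [-0.012, 0.0, -1.0], [0.0, -1.0, -0.0]]
contact_force: [0.2, 0.0, -1.4]
opening: 0.0225
```

Request:
carry_out(moves=[[[0,0.001,0,0,0,0,-1],[0,0.0015,0,0,0,0,-1],[0,0.0015,0,0,0,0,-1],[0,0.0015,0,0,0,0,-1]]])

```text
time: 8.12
ee_pos: [0.6404, -0.21, 0.0484]
eef_rot: [[-1.0, -0.0, 0.012], [-0.012, 0.0, -1.0], [0.0, -1.0, -0.0]]
contact_force: [-0.5, 0.2, -2.5]
opening: 0.0222
```

Request:
carry_out(moves=[[[0,0.001,0,0,0,0,-1],[0,0.0015,0,0,0,0,-1],[0,0.0015,0,0,0,0,-1],[0,0.0015,0,0,0,0,-1]]])

```text
time: 8.45
ee_pos: [0.6406, -0.21, 0.0478]
eef_rot: [[-1.0, 0.0, 0.012], [-0.012, -0.0, -1.0], [-0.0, -1.0, 0.0]]
contact_force: [-3.7, 1.4, 5.7]
opening: 0.0225
```

The wrist force went from about -2.5 to +5.7 N, so the bar is on the bed. I'll release it and retreat straight up.

Request:
carry_out(moves=[[[0,0,0,0,0,0,0.1],[0,0,0,0,0,0,0.1],[0,0,0,0,0,0,0.1],[0,0,0,0,0,0,0.1],[0,0,0,0,0,0,0.1],[0,0,0,0,0,0,0.1]]])

```text
time: 8.95
ee_pos: [0.6405, -0.21, 0.0469]
eef_rot: [[-1.0, 0.0, 0.012], [-0.012, 0.0, -1.0], [-0.0, -1.0, -0.0]]
contact_force: [0.5, -0.1, 0.9]
opening: 0.047
```

Request:
carry_out(moves=[[[0,-0.01,0,0,0,0,0.1],[0,-0.03,0,0,0,0,0.1],[0,-0.06,0,0,0,0,0.1],[0,-0.1,0,0,0,0,0.1],[0,-0.14,0,0,0,0,0.1],[0.04,-0.15,0,0,0,0,0.1],[0.08,-0.15,0,0,0,0,0.1],[0.12,-0.15,0,0,0,0,0.1],[0.16,-0.15,0,0,0,0,0.1],[0.16,-0.15,0,0,0,0,0.1]]])

```text
time: 9.78
ee_pos: [0.4758, -0.2116, 0.1984]
eef_rot: [[-1.0, 0.001, 0.011], [-0.011, -0.001, -1.0], [-0.001, -1.0, 0.001]]
contact_force: [-0.1, 0.4, 0.2]
opening: 0.0471
```

```bash
python3 - <<'E'
from m import *
from go import go
ims=[]
for c in("wrist","top","side"):
    cal=get_calibration(c);im,d=capture(c);C=cloud(cal,d);ims.append(im)
    print(c,"bar",blob(c,im,C,(100,110,60),(130,255,255),(.55,.72,-.255,-.165),.045,.066,.056))
    print(c,"bed",blob(c,im,C,(0,0,0),(179,255,60),(.55,.72,-.27,-.13),.02,.05,.034))
    print(c,"pad",blob(c,im,C,(5,180,150),(14,255,255),(.42,.56,-.28,-.14),.03,.09))
    print(c,"outl",blob(c,im,C,(0,0,150),(179,80,255),(.58,.70,-.26,-.16),.02,.04,.034))
go(.475,-.212,.12,-89.3)
save("p1.png",np.hstack([ims[0],cv2.resize(ims[1][130:260,300:400],(288,374)) if 0 else cv2.resize(ims[1][130:258,300:396],(288,384),interpolation=2)]))
E
```

```text
wrist bar (1003, 'cen mm', array([ 625., -209.]), 'mean', array([ 625.3, -209.2]), 'size', array([33.6, 21.7]), 'ang', 1.36, 'zmed', 0.0549)
wrist bed (4763, 'cen mm', array([ 616.7, -209.5]), 'mean', array([ 614.3, -209.7]), 'size', array([97.2, 64.1]), 'ang', -89.34, 'zmed', 0.0329)
wrist pad None
wrist outl (798, 'cen mm', array([ 615.4, -225.1]), 'mean', array([ 620.9, -209.8]), 'size', array([68.1, 67. ]), 'ang', -89.34, 'zmed', 0.0332)
top bar (183, 'cen mm', array([ 639.8, -209.6]), 'mean', array([ 639.7, -209.7]), 'size', array([67.9, 22. ]), 'ang', 0.53, 'zmed', 0.0544)
top bed (762, 'cen mm', array([ 643.6, -217.6]), 'mean', array([ 638.9, -209. ]), 'size', array([125.5, 109.4]), 'ang', 0.92, 'zmed', 0.0327)
top pad (19, 'cen mm', array([ 480.2, -189.5]), 'mean', array([ 478.8, -188.7]), 'size', array([33.4,  8.3]), 'ang', 11.32, 'zmed', 0.0622)
top outl (89, 'cen mm', array([ 633.8, -198.5]), 'mean', array([ 626.3, -201.4]), 'size', array([85.6, 32.5]), 'ang', 20.78, 'zmed', 0.0333)
side bar (178, 'cen mm', array([ 637.9, -206.1]), 'mean', array([ 637.8, -206. ]), 'size', array([71.6, 28.4]), 'ang', 0.49, 'zmed', 0.0544)
side bed (522, 'cen mm', array([ 630. , -208.9]), 'mean', array([ 629.3, -197. ]), 'size', array([176.9, 143.4]), 'ang', -80.29, 'zmed', 0.0327)
side pad (190, 'cen mm', array([ 478.7, -213.7]), 'mean', array([ 478.5, -211.8]), 'size', array([69.7, 36.5]), 'ang', 89.25, 'zmed', 0.0615)
side outl (77, 'cen mm', array([ 634.9, -196.7]), 'mean', array([ 628.5, -199.5]), 'size', array([86.4, 33.2]), 'ang', 20.9, 'zmed', 0.0332)
t 9.9333 ee [ 0.4806 -0.212   0.1982] F [ 0.9954 -0.1836 -0.4998] op 0.046800648666989325 MOVE [ 0.0057  0.0782 -0.0001] [-0.001 -0.001 -0.002]
```

View pics/p1.png

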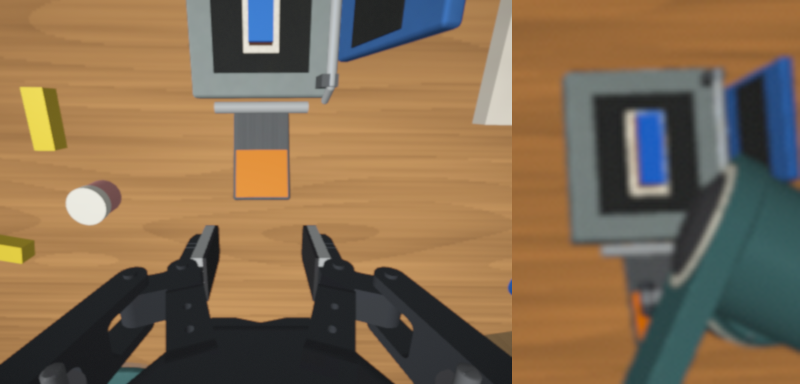

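The bar lies centred in the pale rectangle and released: the top camera puts it at (639.8, -209.6), against (639, -210) for the rectangle. The pedal is up, its orange pad at wrist-view pixel (262,174). I'll shut the gripper and press the pad.

Request:
carry_out(moves=[[[0.006,0,0,0,0,0,-1],[0.006,0.02,0,0,0,0,-1],[0.006,0.05,0,0,0,0,-1],[0.006,0.08,0,0,0,0,-1],[0.006,0.11,0,0,0,0,-1],[0.006,0.118,0,0,0,0,-1],[0.006,0.118,0,0,0,0,-1],[0.006,0.118,0,0,0,0,-1],[0.006,0.118,0,0,0,0,-1],[0.006,0.118,0,0,0,0,-1]]])

```text
time: 10.77
ee_pos: [0.4754, -0.2123, 0.0809]
eef_rot: [[-1.0, 0.002, 0.012], [-0.012, -0.001, -1.0], [-0.002, -1.0, 0.001]]
contact_force: [-0.3, -0.2, 0.1]
opening: 0.0001
```

Request:
carry_out(moves=[[[0,0.003,0,0,0,0,-1],[0,0.006,0,0,0,0,-1],[0,0.009,0,0,0,0,-1],[0,0.012,0,0,0,0,-1],[0,0.015,0,0,0,0,-1],[0,0.018,0,0,0,0,-1],[0,0.021,0,0,0,0,-1],[0,0.024,0,0,0,0,-1],[0,0.026,0,0,0,0,-1],[0,0.026,0,0,0,0,-1]]])

```text
time: 11.6
ee_pos: [0.4745, -0.2122, 0.0533]
eef_rot: [[-1.0, 0.0, 0.012], [-0.012, -0.001, -1.0], [-0.0, -1.0, 0.001]]
contact_force: [-3.3, -1.2, 10.3]
opening: 0.0001
```

Contact is at about 10 N, as specified. I'll keep going towards z = 0.034.

Request:
carry_out(moves=[[[0,0.002,0,0,0,0,-1],[0,0.004,0,0,0,0,-1],[0,0.006,0,0,0,0,-1],[0,0.008,0,0,0,0,-1],[0,0.01,0,0,0,0,-1],[0,0.012,0,0,0,0,-1],[0,0.014,0,0,0,0,-1],[0,0.016,0,0,0,0,-1],[0,0.018,0,0,0,0,-1],[0,0.018,0,0,0,0,-1]]])

```text
time: 12.43
ee_pos: [0.4741, -0.2122, 0.0351]
eef_rot: [[-1.0, -0.001, 0.012], [-0.012, -0.001, -1.0], [0.001, -1.0, 0.001]]
contact_force: [-7.6, -0.7, 12.4]
opening: 0.0002
```

Request:
carry_out(moves=[[[0,0.001,0,0,0,0,-1],[0,0.002,0,0,0,0,-1],[0,0.002,0,0,0,0,-1]]])

```text
time: 12.68
ee_pos: [0.4742, -0.2123, 0.0339]
eef_rot: [[-1.0, -0.001, 0.012], [-0.012, -0.001, -1.0], [0.001, -1.0, 0.001]]
contact_force: [-10.5, 0.6, 16.4]
opening: -0.0003
```

Request:
carry_out(moves=[[[0,0.001,0,0,0,0,-1],[0,0.0015,0,0,0,0,-1],[0,0.0015,0,0,0,0,-1],[0,0.0015,0,0,0,0,-1]]])

```text
time: 13.02
ee_pos: [0.4743, -0.2124, 0.0337]
eef_rot: [[-1.0, -0.001, 0.012], [-0.012, -0.001, -1.0], [0.001, -1.0, 0.001]]
contact_force: [-19.3, 3.9, 35.1]
opening: 0.0001
```

Request:
carry_out(moves=[[[0,0.001,0,0,0,0,-1],[0,0.001,0,0,0,0,-1],[0,0.001,0,0,0,0,-1]]])

```text
time: 13.27
ee_pos: [0.4744, -0.2124, 0.0336]
eef_rot: [[-1.0, -0.001, 0.012], [-0.012, -0.001, -1.0], [0.001, -1.0, 0.001]]
contact_force: [-25.2, 7.5, 46.2]
opening: 0.0001
```

```bash
python3 - <<'E'
from h import *
im,d=capture("side");C=cloud(get_calibration("side"),d);save("p2.png",cv2.resize(im[60:200,230:430],(800,560),interpolation=2))
hsv=cv2.cvtColor(im,cv2.COLOR_RGB2HSV);b=(hsv[...,0]>100)&(hsv[...,0]<130)&(hsv[...,1]>110)&(C[...,0]>.55)&(C[...,0]<.72)&(C[...,1]<-.1)&(C[...,1]>-.33)&(C[...,2]>.03)
print(b.sum(),np.percentile(C[b],[2,50,98],axis=0))
E
```

```text
1061 [[ 0.58548141 -0.26241773  0.06149829]
 [ 0.63407706 -0.19089504  0.06808108]
 [ 0.6898447  -0.14612718  0.07077617]]
```

View pics/p2.png

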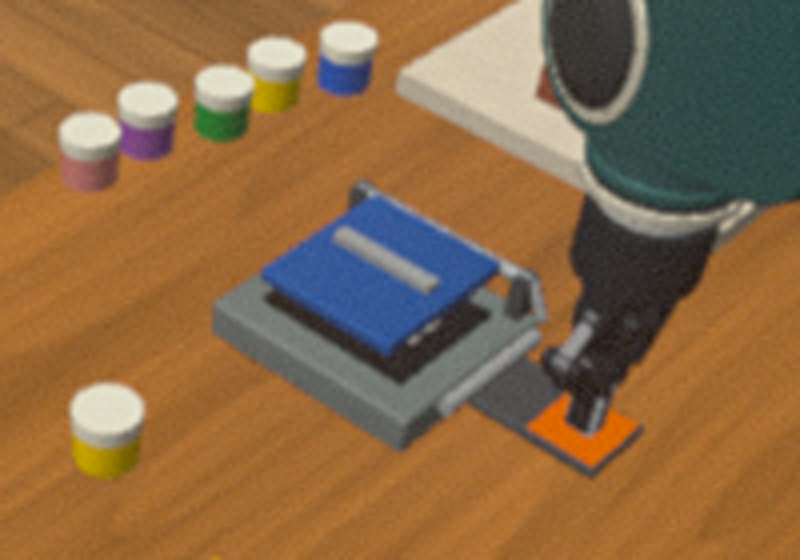

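The hard stop is confirmed: z stays at 0.0336 while the force rises to 46 N. The head lies level over the bar, at crop pixel (380,270). I'll ease the pedal back up slowly.

Request:
carry_out(moves=[[[0,-0.004,0,0,0,0,-1],[0,-0.007,0,0,0,0,-1],[0,-0.01,0,0,0,0,-1],[0,-0.013,0,0,0,0,-1],[0,-0.016,0,0,0,0,-1],[0,-0.019,0,0,0,0,-1],[0,-0.022,0,0,0,0,-1],[0,-0.025,0,0,0,0,-1],[0,-0.028,0,0,0,0,-1],[0,-0.031,0,0,0,0,-1]]])

```text
time: 14.15
ee_pos: [0.476, -0.2123, 0.0628]
eef_rot: [[-1.0, 0.004, 0.012], [-0.012, -0.001, -1.0], [-0.004, -1.0, 0.001]]
contact_force: [9.2, 0.2, 5.9]
opening: -0.0001
```

Request:
carry_out(moves=[[[0,-0.004,0,0,0,0,-1],[0,-0.008,0,0,0,0,-1],[0,-0.012,0,0,0,0,-1],[0,-0.03,0,0,0,0,-1],[0,-0.06,0,0,0,0,-1],[0,-0.1,0,0,0,0,-1],[0,-0.13,0,0,0,0,-1],[0,-0.14,0,0,0,0,-1],[0,-0.14,0,0,0,0,-1]]])

```text
time: 14.9
ee_pos: [0.4751, -0.2123, 0.2043]
eef_rot: [[-1.0, 0.003, 0.012], [-0.012, -0.002, -1.0], [-0.003, -1.0, 0.002]]
contact_force: [0.3, 0.4, -0.5]
opening: -0.0001
```

Request:
carry_out(moves=[[[0,0,0.1,0,0,0,-1],[0,0,0.2,0,0,0,-1],[0,0,0.2,0,0,0,-1],[0,0,0.2,0,0,0,-1],[0,0,0.2,0,0,0,-1],[0,0,0.2,0,0,0,-1],[0,0,0.2,0,0,0,-1],[0,0,0.2,0,0,0,-1]]])

```text
time: 15.57
ee_pos: [0.4764, -0.4114, 0.1998]
eef_rot: [[-1.0, -0.002, 0.011], [-0.011, 0.002, -1.0], [0.002, -1.0, -0.002]]
contact_force: [-0.1, 0.0, -0.2]
opening: 0.0002
```

```bash
python3 - <<'E'
from m import *
ims=[]
for c in("top","side"):
    cal=get_calibration(c);im,d=capture(c);C=cloud(cal,d);ims.append(im)
    print(c,"bar",blob(c,im,C,(100,110,60),(130,255,255),(.55,.72,-.255,-.165),.045,.066,.056))
    print(c,"pad",blob(c,im,C,(5,180,150),(14,255,255),(.42,.56,-.28,-.14),.03,.09))
s=get_state();print(s["ee_pos"],s["contact_force"])
save("p3.png",np.hstack([cv2.resize(ims[0][130:260,160:400],(480,260)),ims[1][60:320,120:440]]))
E
```

```text
top bar (184, 'cen mm', array([ 639.8, -209.6]), 'mean', array([ 639.5, -209.8]), 'size', array([67.9, 22. ]), 'ang', 0.53, 'zmed', 0.0552)
top pad (263, 'cen mm', array([ 476.8, -213.6]), 'mean', array([ 476.9, -213.3]), 'size', array([55.3, 43.7]), 'ang', -86.0, 'zmed', 0.0617)
side bar (183, 'cen mm', array([ 637.7, -206. ]), 'mean', array([ 637.2, -205.9]), 'size', array([71.8, 28.6]), 'ang', 0.49, 'zmed', 0.0544)
side pad (196, 'cen mm', array([ 479.5, -213.2]), 'mean', array([ 478.7, -211.5]), 'size', array([68.7, 38.9]), 'ang', -85.83, 'zmed', 0.0612)
[ 0.4769 -0.4108  0.2009] [0.8431 0.0382 0.0377]
```

View pics/p3.png

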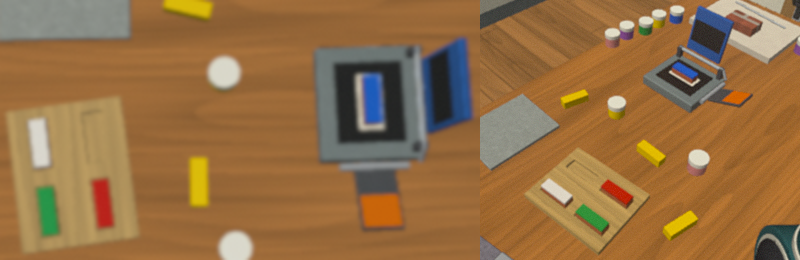

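The bar is still centred in the rectangle, the pedal and head are back up, and nothing else has moved. Handing in.

```bash
python3 -c "
from plant import hand_in
print(hand_in())"
```

```text
the job is handed in; nothing more can be done
None
```

The job is done and handed in at about 15.7 s of the 51 s allowed; the hand-in reports no verdict.

- **Placing:** I took the blue bar from its pocket and set it on the press bed, enamel up. I lowered it until the wrist force showed contact, then let go.
- **Pressing:** I pushed the pedal to its hard stop: the height stayed at 33.6 mm while the force rose to 46 N. The picture at that moment showed the head lying level over the bar. I then eased the pedal back up.

**Last checks:**
- **Bar:** the top camera puts it at (639.8, -209.6) mm, against about (639, -210) mm for the rectangle's centre, and turned 0.5°. It had not moved since before the press.
- **Camera disagreement:** the side camera puts the bar at (637.7, -206.0) mm. That is about 4 mm off in y, probably because it sees part of the bar's side, and still within the 7 mm tolerance.
- **Pedal and head:** the pad is back at its starting height of about 62 mm, and the head is open again.
- **Everything else:** the other three bars and both jars look unmoved in the last picture. The brush lay outside that crop, and the arm never went near it. The arm ended clear of everything, with wrist force near zero.

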